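# Click the bobbin cradle onto the fly-tying vise stem

### The job

Set up the fly-tying vise: pick up the loose bobbin cradle, slide its collar down over the upright stem of the brass pedestal with the cradle's rod pointing out over the long part of the brass slab, and ease it past the sprung ball until it clicks home under the ball. Push gently and stop as soon as it has clicked and come down on the shoulder, let go, and leave the other things on the table where they are.

Things in the scene. Friction and masses are not known exactly. Their poses are not given: they have to be found in the camera images.
- cradle_mid (a point): Bobbin cradle, loose rigid steel, 75 to 155 g, standing upright on the table. Collar 48 mm high: foot flange 34 mm diameter and 6 mm high, above it a neck of 24 mm diameter, a 13.6 mm bore right through. This point: on the bore's axis, half-way up (24 mm above the underside); z up along the bore, +x along its rod. The neck is best pinched across y, above the flange.
- cradle_fork (a point): End of the cradle's rod (5 mm thick), where its fork begins: 66 mm out along the cradle's +x from the bore axis, 3 mm above the collar's underside. The fork is 34 mm wide, ends 76 mm out, and its two prongs rise to 32 mm above the underside. At the start the rod points within 35 degrees of world +x.
- vise: Vise pedestal, fixed, its head taken off. Brass slab 14 mm thick, from -35 to +85 mm along x (+x = its long part) and 40 mm either side in y. Origin on the table under the upright stem's axis, z up. A 22 mm foot tube carries the steel stem, 12 mm thick, which is locked at an unmeasured height: its shoulder, a 25 mm disc on which the collar comes to rest, has its top 40 to 94 mm above the table.
- stem_axis (a point): Mouth of the foot tube on the stem's axis, 30 mm above the table, axes as the pedestal's; it does not tell how high the stem is set. Measured up from the shoulder: sprung ball at 54 mm, stem straight to 63 mm, then a cone narrowing to 5 mm thick at the tip, 72.5 mm up (112 to 167 mm above the table). A gentle push does not move the stem.
- detent (a joint): Sprung ball in the stem, at the pedestal's -x side: m pressed in, 0 = out, 3.5 mm proud of the stem (noisy reading). The collar needs a push of 3 to 12 N to get onto it, drags at 0 to 6 N while the ball rides in the bore, and does not pass by its own weight. Once the collar's top is below it, the ball springs out over the rim (click: resistance vanishes); 1 to 2 mm lower is the solid shoulder.
- lock_ring: Bystander: a plain steel ring, 28 mm diameter, 10 mm high, without a rod. Origin at the centre of its underside.
- spool_a: Bystander: a thread spool standing on end, 30 mm diameter, 32 mm high. Origin at the centre of its underside.
- spool_b: Bystander: a thread spool standing on end, 30 mm diameter, 32 mm high. Origin at the centre of its underside.
- scissors: Bystander: small scissors lying flat, 115 mm long, 7 mm thick. Origin near the pivot, on the table.
- vise_head: Bystander: the vise's removed head lying down, about 90 mm long along its x, 18 mm high. Origin under its middle, on the table.
- cement_jar: Bystander: a small glass jar with a lid, 36 mm diameter, 46 mm high. Origin at the centre of its underside.
- bobbin: Bystander: a thread bobbin holder lying flat, 105 mm long, 22 mm high. Origin near its middle, on the table.
- hook_box: Bystander: a flat clear hook box 50 by 35 by 14 mm. Origin at the centre of its underside.

How it is judged:
By the outcome, as a careful person would: the job done as asked, in the order asked, and still so for the second after the job is handed in, with the robot touching nothing.
It also fails if it takes over 64 s, if anything falls off the work surface, if the arm or the gripper's body presses on something with over 40 N, if the wrist force passes 120 N, or if a joint passes its speed limit or range.

### The arm

A 7-joint arm with a two-finger parallel gripper is mounted at the origin on the work surface. World frame = base frame: x ahead of the robot, y to its left, z up, the work surface at z = 0. Lengths are in m, angles in rad, forces in N, time in s.
With the tool pointing down it reaches from about 0.35 to 0.9 m from the base axis. Payload 19.9 kg.
Tool frame: the origin (TCP) lies between the finger pads; the fingertips stand 11 mm ahead of it and the grasp point (between the pads) lies 8 mm behind it; z points along the fingers, x is the direction in which the jaws open and shut, and the axes are right-handed (so a half turn about z gives the same grasp; the last joint's range is limited). The gripper opens to 94 mm and grips with 3 to 60 N. Pads are 16 mm wide; open, the fingers measure 119 mm over their backs; the gripper's body (75 mm by 177 mm) begins 78 mm behind the grasp point.
Start: joints at [1.198, 0.417, -0.01, 1.614, 0.005, 1.111, -0.053], TCP at [0.204, -0.591, 0.183] pointing down, gripper open.
Joint ranges: [-2.81, 2.81], [-0.39, 2.02], [-1.27, 1.25], [0.06, 2.57], [-1.19, 4.33], [0.19, 2], [-2.82, 2.82]. Speed limits (rad/s): [1.89, 1.89, 2.39, 2.39, 3.01, 3.01, 3.01].

### API

Orientations are given as a unit quaternion [w, x, y, z].
In Python, from plant import read_state, get_image, camera_params, sign_off gives the robot as it stands.
- The arm moves only by the tool carry_out, never from a script. Its argument "motion" is a list of rows, each a list of 3 entries, a list of its own where there are three numbers: the shift along the tool's x, y, z in mm, then the turn about the tool's z in rad, then the closure, from 0 (fully open) to 1 (shut). A call has 1 to 12 rows; each row is the pose to reach, as a shift and turn from the pose commanded when the call began, along the tool's axes at that moment; what a row does not reach only later rows make up. A row lasts 1/10 s, in which the tool goes at most 50 mm and 8.59 degrees, less where a joint would pass 70% of its speed; a pose out of reach is approached as far as the arm can. A call with a gripper value outside its range is refused whole. The fingers move at their own pace and stop on an object; the grip force is fixed at half the most. Time passes only in rows, so rows that repeat a pose let the fingers close. It gives the time, the measured TCP pose, the force and the opening at its end, in the units of the state.
- read_state(): the state, without advancing time (a new reading comes with each control period).
- get_image(name): name is "scene" or "side" or "wrist"; returns the picture (400x640x3 uint8, blue, green, red); there is no depth.
- camera_params(name): a dict with "mtx" (3x3 intrinsics, pixels), "cam_to_world" (4x4, takes a point from camera to world coordinates); the wrist camera has in their place "T_tool_cam" (4x4, takes a point from camera to tool coordinates, whose origin is the TCP and whose axes are the tool frame's). Camera axes: x right, y down, z forward; pixel columns grow to the right and rows downward; lengths in m; the calibration is good to about 2 mm. A picture is of the moment at which its call begins: read the wrist's pose just before it. camera_params takes no time and is no camera call.
- sign_off(): hands the job in, once; it reports no verdict.
The state is a dict: "t": time; "q": joint angles; "qvel": joint speeds; "joint_efforts": joint torques, N m; "eef_pos": TCP position; "tcp_rot": TCP orientation; "contact_force": force on the tool from outside, world axes, zero at the start; "torque": the same for the moment, N m; "grip_width": opening from 0.0 (shut) to 1.0 (fully open).
Only numpy, scipy, OpenCV 4.12 (cv2) and the standard library are available. Lean on these libraries where they do the work, as an engineer would, in place of code of your own. Each camera call takes 0.05 s, during which the arm holds its last target. There are 200 camera calls.

## Working session

There is one attempt and no reset: what is moved stays moved. The work goes in short steps, Python scripts to look and compute and a tool call to move; the robot and the scene stay as the last step left them, time stands still between calls to the robot, and variables do not carry over. Pictures are saved under pics/ and viewed, about 8 in all and at most 12, crops included, and the job is handed in when it is done.

Besides the shell and the picture viewer there is one more tool, called after "Request:" as name([rows], argument=value, ...), one row to a line, values as JSON. carry_out: Moves the arm, as the interface text tells. Its arguments: {"type":"object","properties":{"motion":{"type":"array"}},"required":["motion"]}

```bash
mkdir -p pics; cat > h.py <<'E'
import numpy as np,cv2
from plant import read_state,get_image,camera_params,sign_off
from scipy.spatial.transform import Rotation as R
def ray(P,T,u,v):
    d=np.linalg.solve(P,[u,v,1.]); return T[:3,3],T[:3,:3]@d
def onplane(P,T,u,v,z):
    o,d=ray(P,T,u,v); return o+d*(z-o[2])/d[2]
def proj(P,T,p):
    c=T[:3,:3].T@(np.array(p)-T[:3,3]); return (P@c/c[2])[:2]
def cam(n):
    c=camera_params(n); P=np.array(c["mtx"])
    if n=="wrist":
        s=read_state(); w,x,y,z=s["tcp_rot"]; M=np.eye(4); M[:3,:3]=R.from_quat([x,y,z,w]).as_matrix(); M[:3,3]=s["eef_pos"]
        return P,M@np.array(c["T_tool_cam"])
    return P,np.array(c["cam_to_world"])
E
python3 - <<'E'
from h import *
print(read_state())
for n in ("scene","side"):
    cv2.imwrite(f"pics/{n}0.png",get_image(n)); P,T=cam(n); print(n,P.round(1).tolist(),T.round(3).tolist())
print(camera_params("wrist"))
E
```

```text
{'t': 0.0, 'q': array([ 1.19746983,  0.41796805, -0.01032885,  1.61419431,  0.00471717,
        1.11064924, -0.0530095 ]), 'qvel': array([-5.91006885e-04, -7.85478532e-05, -1.04140880e-03, -4.09548097e-05,
       -8.63016007e-04,  1.81732614e-03,  1.38477620e-03]), 'joint_efforts': array([-4.74916396e-04, -8.51244235e+01,  6.39082119e-01, -4.25993407e+01,
       -4.87722829e-02,  1.86237122e-02,  1.18116336e-04]), 'eef_pos': array([ 0.20347186, -0.59052811,  0.18242041]), 'tcp_rot': array([-3.07277912e-04,  8.14186223e-01, -5.80603512e-01, -5.12552011e-04]), 'contact_force': array([-0.96887315, -0.66445036, -0.54673555]), 'torque': array([-0.02217516, -0.02176838, -0.04874207]), 'grip_width': 1.0001475116796754}
scene [[517.7, 0.0, 317.7], [0.0, 517.7, 197.5], [0.0, 0.0, 1.0]] [[-0.382, 0.54, -0.75, 1.525], [0.924, 0.218, -0.314, 0.391], [-0.006, -0.813, -0.582, 0.842], [0.0, 0.0, 0.0, 1.0]]
side [[370.7, 0.0, 321.1], [0.0, 370.7, 194.8], [0.0, 0.0, 1.0]] [[0.841, -0.408, 0.355, 0.266], [-0.541, -0.654, 0.53, -0.445], [0.016, -0.637, -0.77, 0.717], [0.0, 0.0, 0.0, 1.0]]
{'mtx': array([[312.0709412 ,   0.        , 320.05342103],
       [  0.        , 312.0709412 , 203.7375521 ],
       [  0.        ,   0.        ,   1.        ]]), 'T_tool_cam': array([[ 9.99999965e-01, -2.60368415e-04,  4.46785560e-05,
        -8.79596245e-04],
       [ 2.38873601e-04,  9.63427429e-01,  2.67969274e-01,
        -7.73362768e-02],
       [-1.12815282e-04, -2.67969254e-01,  9.63427458e-01,
        -2.01694834e-01],
       [ 0.00000000e+00,  0.00000000e+00,  0.00000000e+00,
         1.00000000e+00]])}
```

View pics/scene0.png

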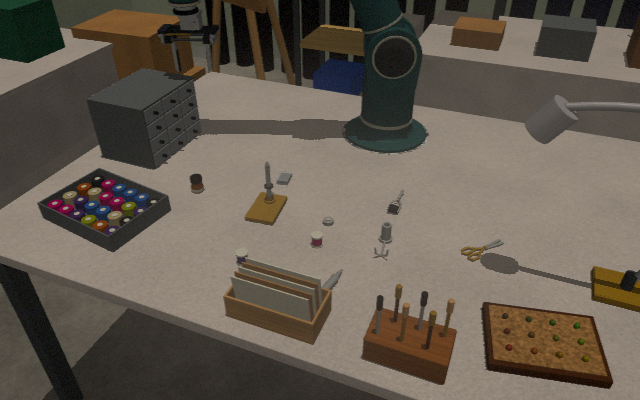

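View pics/side0.png

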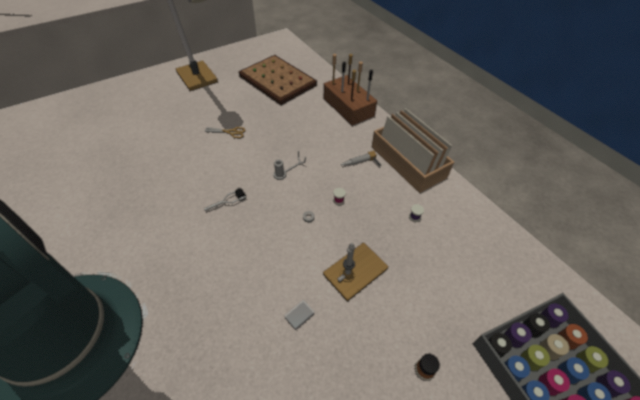

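Both views show the cradle (scene ~(386,232), side ~(280,170)) and the pedestal (scene ~(267,190), side ~(350,268)). I'll make one enlarged composite of the two.

```bash
python3 - <<'E'
from h import *
a=cv2.imread("pics/scene0.png");b=cv2.imread("pics/side0.png")
def c(i,x,y,w=80,h=60): return cv2.resize(i[y:y+h,x:x+w],(400,300),interpolation=cv2.INTER_CUBIC)
# scale 5
cv2.imwrite("pics/c0.png",np.vstack([np.hstack([c(a,345,210),c(a,230,160)]),np.hstack([c(b,250,135),c(b,315,240)])]))
E
```

```text
(no output)
```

View pics/c0.png

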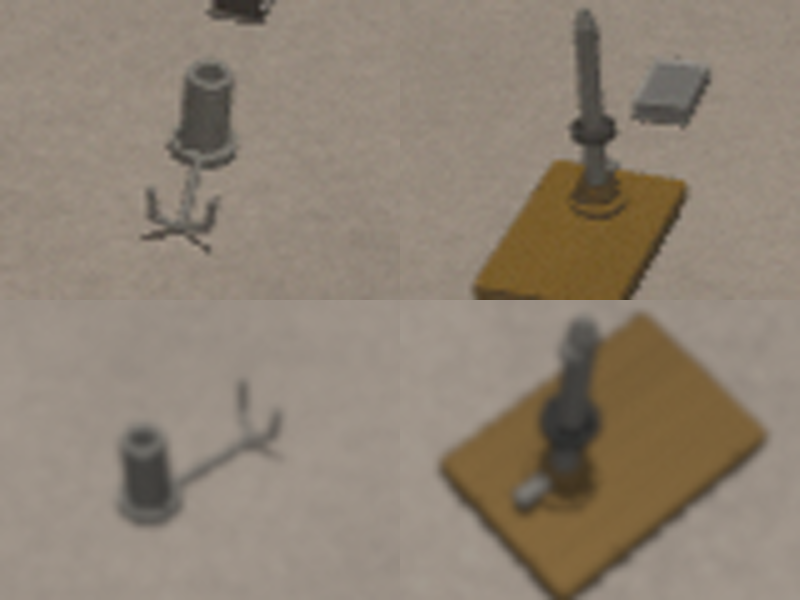

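```bash
python3 - <<'E'
from h import *
S=cam("scene");D=cam("side")
def tri(a,b):
    A=[];y=[]
    for (P,T),(u,v) in ((S,a),(D,b)):
        o,d=ray(P,T,u,v);d/=np.linalg.norm(d);M=np.eye(3)-np.outer(d,d);A.append(M);y.append(M@o)
    return np.linalg.lstsq(np.vstack(A),np.hstack(y),rcond=None)[0].round(4)
for n,a,b in (("ctop",(387,224.4),(279,162.4)),("fork",(381.6,255.6),(300.6,163.4)),("tip",(267,162.4),(351.6,244.)),("sh",(268.8,185.6),(349,264.4)),("foot",(269.4,200),(349.4,278))): print(n,tri(a,b))
print("ct",onplane(*S,387,224.4,.048),onplane(*D,279,162.4,.048))
print("fk",onplane(*S,381.6,255.6,.003),onplane(*D,300.6,163.4,.003))
for c in((363,242.4),(388,266.6),(323,272.6),(348,299.6)):print("side",onplane(*D,*c,.014).round(4))
for c in((262,192),(287.2,196.6),(245,218)):print("sc",onplane(*S,*c,.014).round(4))
E
```

```text
ctop [0.5422 0.1627 0.0468]
fork [0.608  0.1709 0.0015]
tip [ 0.5185 -0.1726  0.135 ]
sh [ 0.5179 -0.1735  0.0614]
foot [ 0.5179 -0.1776  0.012 ]
ct [0.54265019 0.16362524 0.048     ] [0.54202998 0.16051683 0.048     ]
fk [0.60780299 0.17252392 0.003     ] [0.60794225 0.16740872 0.003     ]
side [ 0.5952 -0.1267  0.014 ]
side [ 0.604  -0.2036  0.014 ]
side [ 0.4793 -0.1417  0.014 ]
side [ 0.4891 -0.2184  0.014 ]
sc [ 0.4914 -0.2101  0.014 ]
sc [ 0.4851 -0.1353  0.014 ]
sc [ 0.6135 -0.1964  0.014 ]
```

```bash
cat >> h.py <<'E'
def delta(target,yaw=None):
    s=read_state(); w,x,y,z=s["tcp_rot"]; M=R.from_quat([x,y,z,w]).as_matrix()
    d=M.T@(np.array(target)-s["eef_pos"])*1000
    a=np.arctan2(M[1,0],M[0,0])
    t=None if yaw is None else (-(yaw-a)+np.pi/2)%np.pi-np.pi/2
    print("t",s["t"],"shift mm",d.round(1),"turn",t,"xang",a,"F",s["contact_force"].round(1),"w",s["grip_width"])
E
python3 -c "
from h import *
delta([.5422,.1625,.16],.12-np.pi/2)"
```

```text
t 0.1 shift mm [-601.7 -565.6   23.1] turn 0.2117807168290613 xang -1.2390156099658352 F [ 0.1 -0.7 -1.2] w 0.9977328880803507
```

Request:
carry_out([
  [[-600, -565, 0], 0.21, 0],
  [[-600, -565, 0], 0.21, 0],
  [[-600, -565, 0], 0.21, 0],
  [[-600, -565, 0], 0.21, 0],
  [[-600, -565, 0], 0.21, 0],
  [[-600, -565, 0], 0.21, 0],
  [[-600, -565, 0], 0.21, 0],
  [[-600, -565, 0], 0.21, 0],
  [[-600, -565, 0], 0.21, 0],
  [[-600, -565, 0], 0.21, 0],
  [[-600, -565, 0], 0.21, 0],
  [[-600, -565, 0], 0.21, 0],
])

```text
t: 1.3
eef_pos: [0.4505, -0.0419, 0.1832]
tcp_rot: [-0.0, 0.749, -0.663, 0.0]
contact_force: [1.5, -0.8, 0.5]
grip_width: 0.998
```

```bash
python3 -c "
from h import *
delta([.5422,.1625,.14],.12-np.pi/2)"
```

```text
t 1.3 shift mm [-191.8 -115.8   43.1] turn 0.001617922921657966 xang -1.4491784038732385 F [ 1.5 -0.8  0.5] w 0.9981505766579584
```

Request:
carry_out([
  [[-192, -116, 20], 0, 0],
  [[-192, -116, 20], 0, 0],
  [[-192, -116, 20], 0, 0],
  [[-192, -116, 43], 0, 0],
  [[-192, -116, 43], 0, 0],
  [[-192, -116, 43], 0, 0],
  [[-192, -116, 43], 0, 0],
  [[-192, -116, 43], 0, 0],
])

```text
t: 2.1
eef_pos: [0.5419, 0.1597, 0.1402]
tcp_rot: [0.0, 0.748, -0.663, 0.0]
contact_force: [-0.6, -1.2, 0.4]
grip_width: 1.001
```

```bash
python3 -c "
from h import *
P,T=cam('wrist');i=get_image('wrist');cv2.imwrite('pics/w1.png',cv2.resize(i[100:400,140:500],(720,600),interpolation=cv2.INTER_CUBIC))
np.savez('w1',P=P,T=T)
delta([.5422,.1625,.14],.12-np.pi/2)
for p in ((.5422,.1625,.048),(.608,.1705,.003)): print(proj(P,T,p))"
```

```text
t 2.15 shift mm [-2.9 -0.5  0.5] turn 0.0002969879925018848 xang -1.4504993388023946 F [-0.4  0.6  1. ] w 0.9986583850836137
[317.86421132 198.61452231]
[317.96502731 127.06513102]
```

View pics/w1.png

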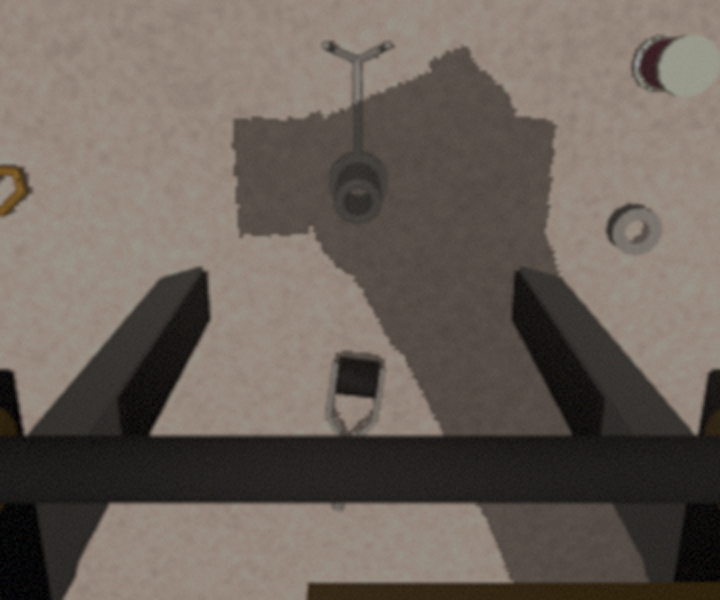

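The wrist picture shows the collar top at full-image (319,199.5) and the rod end at (319,129). Both are within about 1 px of the projection, so the yaw of 0.12 is confirmed and the position is good to about 1 mm. Now I'll descend and grip.

Request:
carry_out([
  [[-2, 0, 45], 0, 0],
  [[-2, 0, 80], 0, 0],
  [[-2, 0, 105], 0, 0],
  [[-2, 0, 116], 0, 0],
  [[-2, 0, 116], 0, 0],
  [[-2, 0, 116], 0, 0.5],
  [[-2, 0, 116], 0, 1],
  [[-2, 0, 116], 0, 1],
  [[-2, 0, 116], 0, 1],
  [[-2, 0, 116], 0, 1],
  [[-2, 0, 116], 0, 1],
  [[-2, 0, 116], 0, 1],
])

```text
t: 3.35
eef_pos: [0.5417, 0.1628, 0.0241]
tcp_rot: [0.0, 0.749, -0.663, -0.0]
contact_force: [0.2, -0.9, -0.4]
grip_width: 0.44
```

Request:
carry_out([
  [[0, 0, 0], 0, 1],
  [[0, 0, 0], 0, 1],
  [[0, 0, 0], 0, 1],
  [[0, 0, -40], 0, 1],
  [[0, 0, -80], 0, 1],
  [[0, 0, -120], 0, 1],
  [[0, 0, -160], 0, 1],
  [[0, 0, -165], 0, 1],
  [[0, 0, -165], 0, 1],
])

```text
t: 4.25
eef_pos: [0.5422, 0.1628, 0.1898]
tcp_rot: [-0.001, 0.749, -0.663, 0.001]
contact_force: [-0.1, -1.1, -2.0]
grip_width: 0.227
```

```bash
python3 -c "
from h import *
delta([.5182,-.174,.185],.12-np.pi/2)"
```

```text
t 4.25 shift mm [331.4  64.7   4.7] turn 0.0016294454224434762 xang -1.449166881372453 F [-0.1 -1.1 -2. ] w 0.22663998529840798
```

Request:
carry_out([
  [[265, 65, 0], 0, 1],
  [[265, 65, 0], 0, 1],
  [[265, 65, 0], 0, 1],
  [[265, 65, 0], 0, 1],
  [[265, 65, 0], 0, 1],
  [[265, 65, 0], 0, 1],
  [[265, 65, 0], 0, 1],
  [[265, 65, 0], 0, 1],
  [[265, 65, 0], 0, 1],
  [[265, 65, 0], 0, 1],
])

```text
t: 5.25
eef_pos: [0.5094, -0.107, 0.1886]
tcp_rot: [0.0, 0.749, -0.662, -0.0]
contact_force: [0.3, 0.1, -1.2]
grip_width: 0.223
```

```bash
python3 -c "
from h import *
P,T=cam('wrist');i=get_image('wrist');cv2.imwrite('pics/w2.png',cv2.resize(i[110:310,220:480],(780,600),interpolation=cv2.INTER_CUBIC))
np.savez('w2',P=P,T=T)
delta([.5182,-.174,.185],.12-np.pi/2)
s=read_state();e=s['eef_pos'];print(e)
for p in ((.5182,-.174,.135),(.5182,-.174,.0615),e+[0,0,.024],e+[.0655,.0079,-.021]): print(proj(P,T,p))"
```

```text
t 5.3 shift mm [67.4 -0.4  3.7] turn 0.0034894447290600983 xang -1.4473068820658364 F [-0.  -0.9 -0.9] w 0.2277713007424102
[ 0.50949597 -0.10713617  0.18875605]
[400.08450004 210.16131623]
[383.29601799 190.55571778]
[321.53455769 247.2778622 ]
[321.69214749 133.55540471]
```

View pics/w2.png

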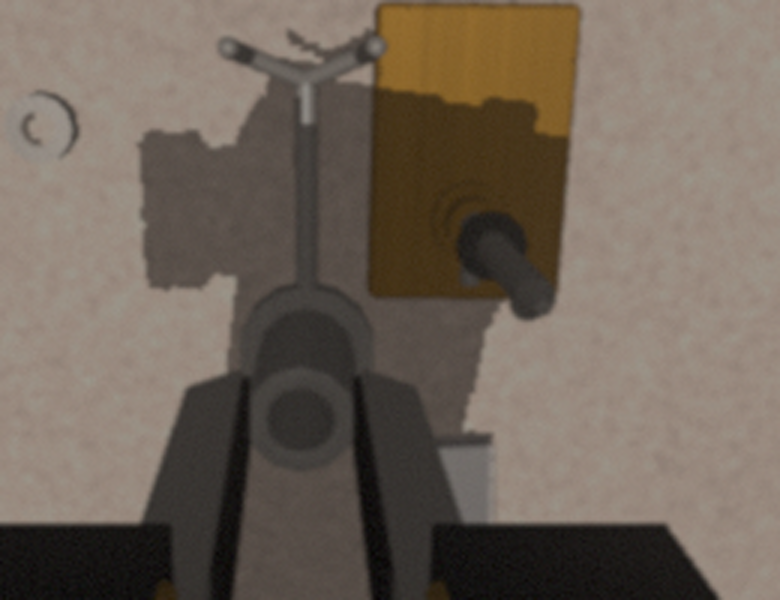

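```bash
python3 -c "
from h import *
f=np.load('w2.npz');P,T=f['P'],f['T']
g=lambda u,v,z:onplane(P,T,u/3+220-.33,v/3+110-.33,z)
e=np.array([ 0.50949597,-0.10713617,0.18875605])
c=g(301,418,e[2]+.024);k=g(306,78,e[2]-.021)
print('collar off',c-e,'yaw',np.arctan2(*(k-c)[1::-1]), np.hypot(*(k-c)[:2]))
t=g(538,299,.135);s=g(491,243,.0615);print('tip',t,'sh',s)
L=g(380,5,.014),g(370,293,.014);Q=g(579,8,.014),g(563,300,.014)
for a,b in (L,Q): print(a,b,np.arctan2(*(a-b)[1::-1]))
print('move',(t-c)[:2],(s-c)[:2])
"
```

```text
collar off [-0.00125404  0.00079243  0.024     ] yaw 0.10589761657795836 0.06568996824075159
tip [ 0.51880932 -0.17294373  0.135     ] sh [ 0.51808047 -0.17406606  0.0615    ]
[ 0.59576992 -0.12610871  0.014     ] [ 0.48085568 -0.13878273  0.014     ] 0.10984720568529087
[ 0.60412245 -0.20244275  0.014     ] [ 0.48779899 -0.21955099  0.014     ] 0.14602782334418504
move [ 0.01056739 -0.06659999] [ 0.00983854 -0.06772232]
```

```bash
python3 -c "
from h import *
delta([.5195,-.1745,.165],None)"
```

```text
t 5.3 shift mm [68.1 -1.6 23.7] turn None xang -1.4473068820658364 F [-0.  -0.9 -0.9] w 0.2277713007424102
```

Request:
carry_out([
  [[35, -1.6, 0], -0.02, 1],
  [[68, -1.6, 0], -0.02, 1],
  [[68, -1.6, 0], -0.02, 1],
  [[68, -1.6, 10], -0.02, 1],
  [[68, -1.6, 20], -0.02, 1],
  [[68, -1.6, 24], -0.02, 1],
  [[68, -1.6, 24], -0.02, 1],
])

```text
t: 6.0
eef_pos: [0.5189, -0.1745, 0.1641]
tcp_rot: [0.0, 0.756, -0.655, -0.001]
contact_force: [-0.2, 0.2, -1.0]
grip_width: 0.222
```

```bash
python3 -c "
from h import *
P,T=cam('wrist');s=read_state();e=s['eef_pos'];i=get_image('wrist');j=get_image('scene')
a=cv2.resize(i[120:300,240:400],(533,600),interpolation=cv2.INTER_CUBIC)
p,t=cam('scene');u=proj(p,t,e).astype(int);print(u)
b=cv2.resize(j[u[1]-50:u[1]+50,u[0]-22:u[0]+22],(264,600),interpolation=cv2.INTER_CUBIC)
cv2.imwrite('pics/w3.png',np.hstack([a,b]))
delta([.5195,-.1745,.165],None)
for q in (e+[0,0,.024],): print(proj(P,T,q))"
```

```text
[265 152]
t 6.1 shift mm [-0.5 -0.2  0.1] turn None xang -1.4283310234223747 F [-1.1 -0.2 -1.5] w 0.22985482546529384
[321.26744661 247.28350775]
```

View pics/w3.png

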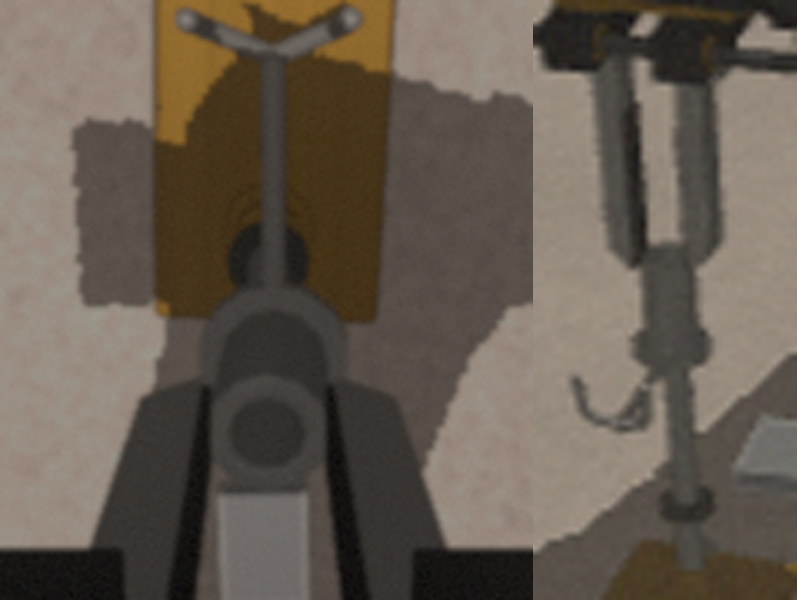

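The scene crop seems to show the fingertips near the collar's top. I'll check that by projection.

```bash
python3 -c "
from h import *
e=read_state()['eef_pos'];w=cam('wrist');p,t=cam('scene')
for z in (.024,.008,0,-.011,-.024,-.05):
    a=proj(*w,e+[0,0,z]);b=proj(p,t,e+[0,0,z]);print(z,'wristcrop',((a-[240,120])*3.333).round(),'scenecrop',((b-[265-22,152-50])*6+[533,0]).round())
print('stem tip',((proj(p,t,[.518,-.174,.135])-[243,102])*6+[533,0]),((proj(p,t,[.518,-.174,.0615])-[243,102])*6+[533,0]))"
```

```text
0.024 wristcrop [271. 424.] scenecrop [662. 253.]
0.008 wristcrop [271. 392.] scenecrop [664. 286.]
0 wristcrop [270. 377.] scenecrop [665. 302.]
-0.011 wristcrop [270. 359.] scenecrop [667. 325.]
-0.024 wristcrop [270. 340.] scenecrop [669. 350.]
-0.05 wristcrop [270. 306.] scenecrop [673. 401.]
stem tip [673.64735878 361.36628338] [684.12353842 501.78085665]
```

Collar rim and underside agree with the projections. The fingertips look shorter than stated, so I'll watch for slip. Next I'll ease down onto the cone.

Request:
carry_out([
  [[0, -0.6, 5], 0, 1],
  [[0, -0.6, 8], 0, 1],
  [[0, -0.6, 11], 0, 1],
  [[0, -0.6, 12], 0, 1],
  [[0, -0.6, 12], 0, 1],
])

```text
t: 6.6
eef_pos: [0.5198, -0.1752, 0.1528]
tcp_rot: [-0.0, 0.755, -0.655, -0.0]
contact_force: [-0.7, 2.1, -1.4]
grip_width: 0.226
```

```bash
python3 -c "
from h import *
s=read_state();print(s['eef_pos'],s['contact_force'],s['torque'])"
```

```text
[ 0.51979287 -0.17519547  0.15284859] [-0.73616655  2.11843427 -1.36315325] [ 0.45677766  0.0801847  -0.01481986]
```

Request:
carry_out([
  [[-1.2, 0, 0], 0, 1],
  [[-1.2, 0, 0], 0, 1],
  [[-1.2, 0, 3], 0, 1],
  [[-1.2, 0, 5], 0, 1],
  [[-1.2, 0, 5], 0, 1],
])

```text
t: 7.1
eef_pos: [0.5195, -0.1742, 0.1476]
tcp_rot: [0.0, 0.755, -0.655, -0.0]
contact_force: [-0.2, -0.1, -0.9]
grip_width: 0.225
```

```bash
python3 -c "
from h import *
s=read_state();print(s['eef_pos'],s['contact_force'],s['torque'])"
```

```text
[ 0.51946041 -0.1742214   0.14762669] [-0.23147489 -0.06197565 -0.86866043] [ 0.16155925  0.0275736  -0.02920991]
```

Request:
carry_out([
  [[0, 0, 1.5], 0, 1],
  [[0, 0, 3], 0, 1],
  [[0, 0, 4], 0, 1],
  [[0, 0, 4], 0, 1],
])

```text
t: 7.5
eef_pos: [0.5197, -0.1741, 0.144]
tcp_rot: [-0.0, 0.755, -0.655, -0.0]
contact_force: [0.6, 2.0, 0.6]
grip_width: 0.223
```

Request:
carry_out([
  [[0, 0, 1], 0, 1],
  [[0, 0, 2], 0, 1],
  [[0, 0, 2], 0, 1],
])

```text
t: 7.8
eef_pos: [0.5195, -0.1741, 0.1418]
tcp_rot: [0.0, 0.755, -0.655, -0.0]
contact_force: [0.0, 1.9, 0.5]
grip_width: 0.229
```

```bash
python3 -c "
from h import *
s=read_state();print(s['eef_pos'],s['contact_force'],s['torque'],{k:v for k,v in s.items() if k not in('q','qvel','joint_efforts')}.keys())"
```

```text
[ 0.5195133  -0.17412276  0.14180015] [0.03381331 1.86909863 0.50494534] [0.55442743 0.14834009 0.01398012] dict_keys(['t', 'eef_pos', 'tcp_rot', 'contact_force', 'torque', 'grip_width'])
```

Request:
carry_out([
  [[-0.7, 0, 0], 0, 1],
  [[-0.7, 0, 0], 0, 1],
  [[-0.7, 0, 0], 0, 1],
])

```text
t: 8.1
eef_pos: [0.5194, -0.1737, 0.1419]
tcp_rot: [0.0, 0.755, -0.655, -0.0]
contact_force: [-0.5, 0.2, -1.7]
grip_width: 0.228
```

Request:
carry_out([
  [[0, 0, 0.7], 0, 1],
  [[0, 0, 1.4], 0, 1],
  [[0, 0, 2], 0, 1],
  [[0, 0, 2], 0, 1],
])

```text
t: 8.5
eef_pos: [0.5196, -0.1735, 0.14]
tcp_rot: [0.0, 0.755, -0.655, -0.0]
contact_force: [-0.8, 0.8, 0.2]
grip_width: 0.227
```

Request:
carry_out([
  [[0, 0, 0.7], 0, 1],
  [[0, 0, 1.4], 0, 1],
  [[0, 0, 2], 0, 1],
  [[0, 0, 2], 0, 1],
])

```text
t: 8.9
eef_pos: [0.5195, -0.1735, 0.1379]
tcp_rot: [0.0, 0.755, -0.655, -0.0]
contact_force: [-1.3, 0.4, 1.7]
grip_width: 0.227
```

Request:
carry_out([
  [[0, 0, 0.5], 0, 1],
  [[0, 0, 1], 0, 1],
  [[0, 0, 1.5], 0, 1],
  [[0, 0, 1.5], 0, 1],
])

```text
t: 9.3
eef_pos: [0.5195, -0.1735, 0.1364]
tcp_rot: [0.0, 0.755, -0.655, -0.0]
contact_force: [-0.6, -0.1, 0.1]
grip_width: 0.224
```

Request:
carry_out([
  [[0, 0, 0.5], 0, 1],
  [[0, 0, 1], 0, 1],
  [[0, 0, 1.5], 0, 1],
  [[0, 0, 1.5], 0, 1],
])

```text
t: 9.7
eef_pos: [0.5194, -0.1735, 0.1348]
tcp_rot: [0.0, 0.755, -0.655, -0.0]
contact_force: [-2.2, 1.0, -1.1]
grip_width: 0.227
```

```bash
python3 -c "
from h import *
s=read_state();print(s['eef_pos'],s['contact_force'],s['torque'])"
```

```text
[ 0.51943453 -0.17349193  0.13484677] [-2.15797955  0.98873971 -1.13489643] [ 0.05553606  0.31542031 -0.01921318]
```

Request:
carry_out([
  [[0, 0, 0.7], 0, 1],
  [[0, 0, 1.4], 0, 1],
  [[0, 0, 2], 0, 1],
  [[0, 0, 2], 0, 1],
])

```text
t: 10.1
eef_pos: [0.5194, -0.1735, 0.1328]
tcp_rot: [0.0, 0.755, -0.655, -0.0]
contact_force: [-0.7, -0.8, -0.2]
grip_width: 0.229
```

Request:
carry_out([
  [[0, 0, 0.7], 0, 1],
  [[0, 0, 1.4], 0, 1],
  [[0, 0, 2], 0, 1],
  [[0, 0, 2], 0, 1],
])

```text
t: 10.5
eef_pos: [0.5194, -0.1735, 0.1308]
tcp_rot: [0.0, 0.755, -0.655, -0.0]
contact_force: [-1.6, -0.7, -1.5]
grip_width: 0.226
```

```bash
python3 -c "
from h import *
P,T=cam('wrist');s=read_state();e=s['eef_pos'];i=get_image('wrist');j=get_image('scene')
print(e,s['contact_force'],s['torque'])
a=cv2.resize(i[120:300,240:400],(533,600),interpolation=cv2.INTER_CUBIC)
p,t=cam('scene');u=proj(p,t,e).astype(int);print(u)
b=cv2.resize(j[u[1]-50:u[1]+50,u[0]-22:u[0]+22],(264,600),interpolation=cv2.INTER_CUBIC)
cv2.imwrite('pics/w4.png',np.hstack([a,b]))
for z in (.024,0,-.024): print(z,((proj(*cam('wrist'),e+[0,0,z])-[240,120])*3.333).round(),((proj(p,t,e+[0,0,z])-u+[22,50])*6+[533,0]).round())"
```

```text
[ 0.51941468 -0.17354744  0.13083128] [-1.5825937  -0.66558488 -1.49196193] [ 0.01785819  0.52888894 -0.01629955]
[266 163]
0.024 [271. 424.] [664. 258.]
0 [271. 377.] [668. 305.]
-0.024 [270. 340.] [671. 352.]
```

View pics/w4.png

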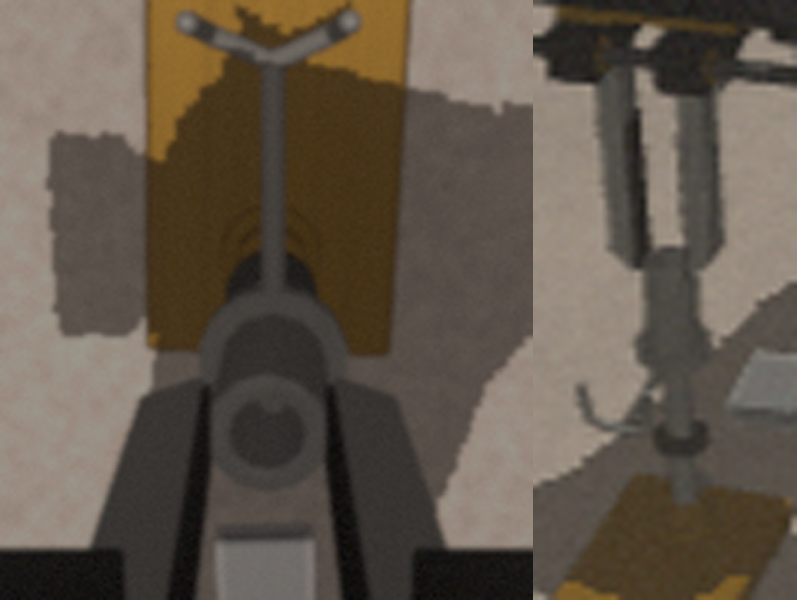

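The cradle is threaded: the stem tip shows in the bore at about (272,400), and the collar hasn't slipped in the grip. I'll go on down.

Request:
carry_out([
  [[0, 0.5, 1], 0, 1],
  [[0, 0.5, 3], 0, 1],
  [[0, 0.5, 5], 0, 1],
  [[0, 0.5, 7], 0, 1],
  [[0, 0.5, 9], 0, 1],
  [[0, 0.5, 10], 0, 1],
  [[0, 0.5, 10], 0, 1],
])

```text
t: 11.3
eef_pos: [0.5187, -0.1736, 0.1206]
tcp_rot: [0.0, 0.755, -0.655, -0.0]
contact_force: [-1.8, -0.6, -3.5]
grip_width: 0.228
```

Request:
carry_out([
  [[0, 0, 2], 0, 1],
  [[0, 0, 4], 0, 1],
  [[0, 0, 6], 0, 1],
  [[0, 0, 8], 0, 1],
  [[0, 0, 10], 0, 1],
  [[0, 0, 10], 0, 1],
])

```text
t: 11.9
eef_pos: [0.5187, -0.1737, 0.1105]
tcp_rot: [0.0, 0.755, -0.655, -0.0]
contact_force: [-3.2, -1.9, -4.1]
grip_width: 0.225
```

```bash
python3 -c "
from h import *
s=read_state();print(s['eef_pos'],s['contact_force'],s['torque'])"
```

```text
[ 0.5187367  -0.17368792  0.11052722] [-3.15860918 -1.88206984 -4.1444144 ] [-0.44291147  0.84180277 -0.02528193]
```

Request:
carry_out([
  [[0.5, 0.7, 1], 0, 1],
  [[0.5, 0.7, 3], 0, 1],
  [[0.5, 0.7, 5], 0, 1],
  [[0.5, 0.7, 7], 0, 1],
  [[0.5, 0.7, 9], 0, 1],
  [[0.5, 0.7, 10], 0, 1],
  [[0.5, 0.7, 10], 0, 1],
])

```text
t: 12.6
eef_pos: [0.5184, -0.1742, 0.1007]
tcp_rot: [0.0, 0.755, -0.655, -0.0]
contact_force: [-2.2, -1.4, -3.1]
grip_width: 0.224
```

Request:
carry_out([
  [[0, 0, 1.5], 0, 1],
  [[0, 0, 3], 0, 1],
  [[0, 0, 4.5], 0, 1],
  [[0, 0, 6], 0, 1],
  [[0, 0, 7], 0, 1],
  [[0, 0, 7], 0, 1],
])

```text
t: 13.2
eef_pos: [0.5183, -0.1742, 0.0937]
tcp_rot: [0.0, 0.755, -0.655, -0.0]
contact_force: [-1.2, -3.4, -4.6]
grip_width: 0.225
```

```bash
python3 -c "
from h import *
s=read_state();print(s['eef_pos'],s['contact_force'],s['torque'])"
```

```text
[ 0.51834064 -0.17419327  0.0936669 ] [-1.17168799 -3.38284499 -4.62206828] [-0.54617016  0.30467277 -0.06584964]
```

Request:
carry_out([
  [[0.5, 0.2, 1], 0, 1],
  [[0.5, 0.2, 2], 0, 1],
  [[0.5, 0.2, 3], 0, 1],
  [[0.5, 0.2, 3], 0, 1],
])

```text
t: 13.6
eef_pos: [0.5187, -0.1745, 0.091]
tcp_rot: [-0.0, 0.756, -0.655, 0.0]
contact_force: [0.7, 0.5, -1.4]
grip_width: 0.226
```

Request:
carry_out([
  [[0, 0, 0.7], 0, 1],
  [[0, 0, 1.4], 0, 1],
  [[0, 0, 1.4], 0, 1],
])

```text
t: 13.9
eef_pos: [0.5184, -0.1746, 0.0896]
tcp_rot: [-0.0, 0.755, -0.655, -0.0]
contact_force: [0.6, 1.1, -1.9]
grip_width: 0.225
```

Request:
carry_out([
  [[0, 0, 0.5], 0, 1],
  [[0, 0, 1], 0, 1],
  [[0, 0, 1], 0, 1],
])

```text
t: 14.2
eef_pos: [0.519, -0.1749, 0.0892]
tcp_rot: [-0.0, 0.755, -0.655, 0.001]
contact_force: [-0.2, 2.2, 6.0]
grip_width: 0.227
```

Force rose to +7 N within 0.6 mm. I'll check whether that is the shoulder.

```bash
python3 -c "
from h import *
s=read_state();e=s['eef_pos'];i=get_image('wrist');j=get_image('scene');k=get_image('side')
print(e,s['contact_force'],s['torque'])
a=cv2.resize(i[200:290,280:360],(400,450),interpolation=cv2.INTER_CUBIC)
def c(n,j):
    p,t=cam(n);u=proj(p,t,[.518,-.174,.08]).astype(int);print(n,u,[((proj(p,t,[.518,-.174,z])-u+[16,37])*6).round() for z in (.0615,.0655,.086,.1095,.134)])
    return cv2.resize(j[u[1]-37:u[1]+38,u[0]-16:u[0]+16],(192,450),interpolation=cv2.INTER_CUBIC)
cv2.imwrite('pics/w5.png',np.hstack([a,c('scene',j),c('side',k)]))
P,T=cam('wrist')
print('wrist',[((proj(P,T,[.518,-.174,z])-[280,200])*5).round() for z in (.1095,.1135,.134)])
"
```

```text
[ 0.51898829 -0.17485437  0.08920148] [-0.15756309  2.20615332  5.96954779] [ 0.50271789  0.01048428 -0.02826688]
scene [267 179] [array([103., 262.]), array([103., 254.]), array([100., 216.]), array([ 96., 171.]), array([ 93., 123.])]
side [349 259] [array([ 94., 254.]), array([ 95., 248.]), array([ 99., 216.]), array([105., 179.]), array([111., 137.])]
wrist [array([199., 230.]), array([199., 243.]), array([199., 319.])]
```

View pics/w5.png

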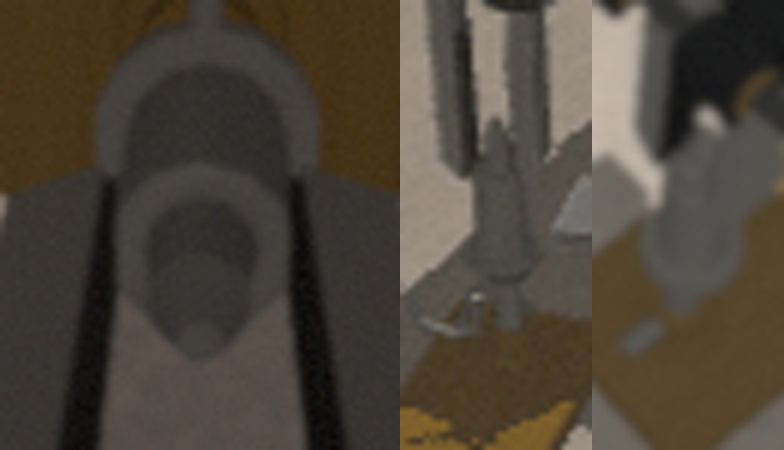

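Request:
carry_out([
  [[-0.5, 0, 0], 0, 1],
  [[-0.5, 0, 0], 0, 1],
])

```text
t: 14.55
eef_pos: [0.519, -0.1745, 0.0893]
tcp_rot: [-0.0, 0.755, -0.655, 0.001]
contact_force: [0.3, 0.2, 6.3]
grip_width: 0.228
```

Request:
carry_out([
  [[0, 0, 0.4], 0, 1],
  [[0, 0, 0.4], 0, 1],
  [[0, 0, 0.4], 0, 1],
])

```text
t: 14.85
eef_pos: [0.5192, -0.1747, 0.0892]
tcp_rot: [-0.0, 0.755, -0.655, 0.001]
contact_force: [-0.2, 0.5, 11.1]
grip_width: 0.234
```

```bash
python3 -c "
from h import *
s=read_state();print(s['eef_pos'],s['contact_force'],s['torque'])"
```

```text
[ 0.51918504 -0.17471213  0.08915422] [-0.18726965  0.54226744 11.09970846] [ 0.16535579  0.07792956 -0.0011927 ]
```

It's solid: 0 mm of travel for 5 N more, with no lateral load. That is the shoulder, reached 1.7 mm after the lateral ball force vanished. I'll relieve the push, let go and back off upwards.

Request:
carry_out([
  [[0, 0, -0.9], 0, 1],
  [[0, 0, -0.9], 0, 1],
  [[0, 0, -0.9], 0, 0.7],
  [[0, 0, -0.9], 0, 0.4],
  [[0, 0, -0.9], 0, 0],
  [[0, 0, -0.9], 0, 0],
  [[0, 0, -0.9], 0, 0],
  [[0, 0, -0.9], 0, 0],
  [[0, 0, -0.9], 0, 0],
  [[0, 0, -0.9], 0, 0],
])

```text
t: 15.85
eef_pos: [0.5183, -0.1742, 0.0891]
tcp_rot: [0.0, 0.755, -0.655, -0.0]
contact_force: [0.5, -0.2, 0.1]
grip_width: 0.857
```

Request:
carry_out([
  [[0, 0, -20], 0, 0],
  [[0, 0, -50], 0, 0],
  [[0, 0, -85], 0, 0],
  [[0, 0, -110], 0, 0],
  [[0, 0, -110], 0, 0],
  [[0, 0, -110], 0, 0],
])

```text
t: 16.45
eef_pos: [0.5183, -0.1743, 0.1992]
tcp_rot: [-0.0, 0.755, -0.655, 0.0]
contact_force: [0.0, 0.2, 0.3]
grip_width: 1.002
```

```bash
python3 -c "
from h import *
s=read_state();e=s['eef_pos'];j=get_image('scene');k=get_image('side')
print(e,s['contact_force'],s['grip_width'])
def c(n,j):
    p,t=cam(n);u=proj(p,t,[.528,-.174,.08]).astype(int);print(n,u,[((proj(p,t,[.518,-.174,z])-u+[30,45])*6).round() for z in (.0615,.0655,.1095,.1135,.134)])
    return cv2.resize(j[u[1]-45:u[1]+45,u[0]-30:u[0]+30],(360,540),interpolation=cv2.INTER_CUBIC)
cv2.imwrite('pics/w6.png',np.hstack([c('scene',j),c('side',k)]))
"
```

```text
[ 0.51828489 -0.17428968  0.19915451] [0.00244285 0.22628292 0.29494772] 1.001745390044572
scene [266 181] [array([193., 298.]), array([193., 290.]), array([186., 207.]), array([186., 199.]), array([183., 159.])]
side [353 257] [array([154., 314.]), array([155., 308.]), array([165., 239.]), array([166., 232.]), array([171., 197.])]
```

View pics/w6.png

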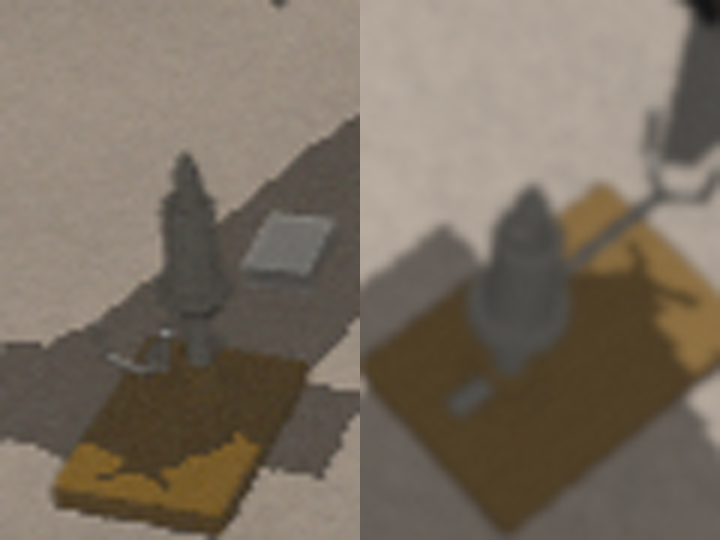

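The fork lies over the slab's long part and the flange is down at the shoulder. To confirm the click I'll bring the wrist camera round to the ball's (-x) side.

```bash
python3 -c "
from h import *
print(read_state()['q'].round(2));delta([.428,-.185,.165])"
```

```text
[ 0.59  0.29 -0.39  1.78  0.12  1.1  -1.27]
t 16.55 shift mm [-1.9 90.4 33.3] turn None xang -1.4290267417156333 F [ 0.4 -0.4 -0.2] w 1.0007891841096512
```

Request:
carry_out([
  [[0, 20, 0], -0.14, 0],
  [[0, 45, 0], -0.28, 0],
  [[0, 70, 0], -0.42, 0],
  [[-2, 90, 0], -0.56, 0],
  [[-2, 90, 0], -0.7, 0],
  [[-2, 90, 0], -0.84, 0],
  [[-2, 90, 0], -0.98, 0],
  [[-2, 90, 0], -1.12, 0],
  [[-2, 90, 0], -1.26, 0],
  [[-2, 90, 0], -1.4, 0],
  [[-2, 90, 0], -1.54, 0],
  [[-2, 90, 0], -1.57, 0],
])

```text
t: 17.75
eef_pos: [0.4285, -0.1848, 0.1983]
tcp_rot: [-0.001, 0.997, 0.072, -0.001]
contact_force: [-0.1, -0.1, -0.1]
grip_width: 1.0
```

Request:
carry_out([
  [[0, 0, 0], -0.14, 0],
  [[0, 0, 0], -0.28, 0],
  [[0, 0, 0], -0.42, 0],
  [[0, 0, 0], -0.56, 0],
  [[0, 0, 0], -0.7, 0],
  [[0, 0, 0], -0.84, 0],
  [[0, 0, 0], -0.98, 0],
  [[0, 0, 0], -1.12, 0],
  [[0, 0, 0], -1.26, 0],
  [[0, 0, 0], -1.4, 0],
  [[0, 0, 15], -1.54, 0],
  [[0, 0, 30], -1.57, 0],
])

```text
t: 18.95
eef_pos: [0.4288, -0.185, 0.1684]
tcp_rot: [-0.0, 0.655, 0.756, 0.0]
contact_force: [0.1, 0.5, 0.4]
grip_width: 1.001
```

```bash
python3 -c "
from h import *
s=read_state();P,T=cam('wrist');i=get_image('wrist')
print(s['eef_pos'],s['q'].round(2))
u=proj(P,T,[.518,-.174,.115]).astype(int);print(u)
x0,y0=max(u[0]-40,0),max(u[1]-30,0)
for z in (.0615,.0635,.1095,.1135,.1165,.134): print(z,((proj(P,T,[.518,-.174,z])-[x0,y0])*8).round())
cv2.imwrite('pics/w7.png',cv2.resize(i[y0:y0+70,x0:x0+80],None,fx=8,fy=8,interpolation=cv2.INTER_CUBIC))
"
```

```text
[ 0.42883833 -0.18499431  0.16840549] [ 0.97  0.2  -0.7   1.99  0.16  1.    1.91]
[317 304]
0.0615 [327.  21.]
0.0635 [327.  28.]
0.1095 [324. 220.]
0.1135 [324. 239.]
0.1165 [323. 254.]
0.134 [322. 347.]
```

View pics/w7.png

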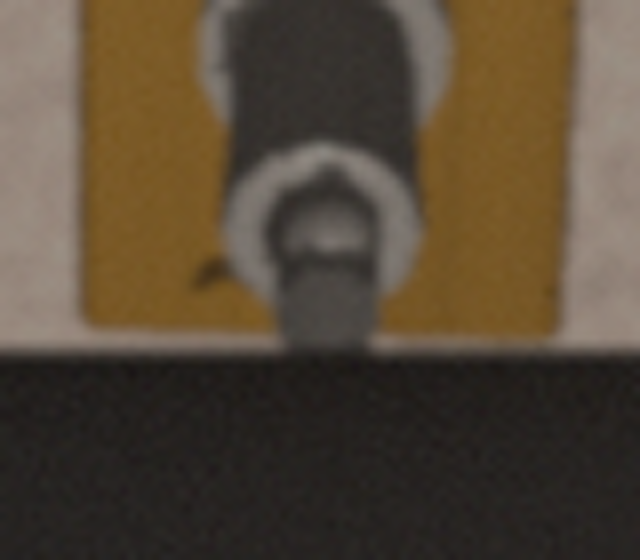

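```bash
python3 -c "
from h import *
P,T=cam('wrist');a=.125;d=np.array([np.cos(a),np.sin(a),0])
o=np.array([277,274])
f=lambda r,z:((proj(P,T,np.array([.518,-.174,0])+r*d+[0,0,z])-o)*8).round()
for sh in (.0615,.0652):
  t=sh+.048
  print(sh,'rim outer near',f(-.012,t),'inner near',f(-.0068,t),'rim far',f(.012,t),'flange near',f(-.017,sh+.006),'ball tip out',f(-.0095,sh+.054),'ball stem root top',f(-.006,sh+.058),'pressed tip',f(-.0068,sh+.054))
"
```

```text
0.0615 rim outer near [320. 151.] inner near [320. 190.] rim far [318. 330.] flange near [323. -54.] ball tip out [320. 198.] ball stem root top [319. 245.] pressed tip [319. 219.]
0.0652 rim outer near [320. 168.] inner near [319. 208.] rim far [317. 349.] flange near [323. -41.] ball tip out [319. 217.] ball stem root top [319. 264.] pressed tip [319. 238.]
```

The wrist view from the ball's side shows the ball fully visible at about (325,225), lit and casting its shadow across the collar's near rim, so it is out above the rim. The rim's near edge at row 145 agrees with the seated projection (151). The arm is clear, so I'll hand in.

```bash
python3 -c "
from h import *
print(sign_off())"
```

```text
the job is handed in; nothing more can be done
None
```

The cradle is on the pedestal stem and clicked home under the sprung ball, with its rod over the long part of the slab. I let go and handed the job in at about 19 s.

**How it went:** I gripped the neck, threaded the collar over the cone using the force readings, and eased it down. It met a solid stop at TCP height 89.2 mm. Another 5 N (to 11 N) moved it no further, so I released the push and opened the gripper.

**Last checks:**
- **Click:** the sideways force from the ball vanished about 1.7 mm above the stop. In the last wrist view the ball stands out over the collar's rim, and the rim is within about 1 mm of its seated position.
- **Rod:** its fork lies over the long part of the slab.
- **Clear of the work:** the open gripper was clear of everything and the wrist force was near zero.
- **Bystanders:** I didn't look again at most of them, but the arm stayed above them throughout.

**What disagreed:**
- **Stop height:** gripper height put the stop about 3.7 mm above the shoulder measured from the cameras. The last wrist view fitted the camera value, so the collar may have sat a little lower in the grip than I assumed.
- **Entry force:** the readings at the end of each move never showed the 3 N or more expected as the collar went onto the ball; the highest was about 2.7 N.
- **Gripper:** the fingertips looked shorter in the pictures than stated. The opening on the 24 mm neck read as about 21 mm.

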